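Move the boiled plug to the trivet with tongs

ROBOT

A 6-joint arm with a two-finger parallel gripper is mounted at the origin on the work surface. World frame = base frame: x ahead of the robot, y to its left, z up, the work surface at z = 0. Lengths are in m, angles in rad, forces in N, time in s.
With the tool pointing down it reaches from about 0.425 to 0.95 m from the base axis. Payload 3.5 kg.
Tool frame: the origin (TCP) lies between the finger pads; the fingertips stand 17 mm ahead of it and the grasp point (between the pads) lies 2 mm behind it; z points along the fingers, y is the direction in which the jaws open and shut (so a half turn about z gives the same grasp; the last joint's range is limited). The gripper opens to 85 mm and grips with 20 to 120 N. Pads are 22 mm wide; open, the fingers measure 114 mm over their backs; the gripper's body (76 mm by 85 mm) begins 54 mm behind the grasp point. The pads swing forward as they close: fully open they stand 13 mm farther back than shut.
Start: joints at [-1.313, 0.286, 1.577, -0, 1.279, -0.15], TCP at [0.268, -0.62, 0.248] pointing down, gripper open.
Joint ranges: [-2.77, 2.77], [-0.9, 2.22], [0.21, 2.48], [-1.53, 4.67], [0.24, 2.81], [-2.84, 2.84]. Speed limits (rad/s): [2.79, 2.79, 3.14, 3.14, 3.14, 3.14].

INTERFACE

Orientations are given as a unit quaternion [x, y, z, w].
In Python, from plant import ctrl gives the robot as it stands.
- The arm moves only by the tool carry_out, never from a script. Its argument "commands" is a list of rows, each an object with "delta_pos": the shift along the tool's x, y, z in m, a list of three; "delta_rot": the turn, a rotation vector about the tool's x, y, z in rad, a list of three; "claw": the opening in per cent of the stroke, from 0 (shut) to 100 (fully open). A call has 1 to 8 rows; each row is the pose to reach, as a shift and turn from the pose measured when the call began, along the tool's axes at that moment; what a row does not reach only later rows make up. A row lasts 1/12 s, in which the tool goes at most 41.7 mm and 7.16 degrees, less where a joint would pass 70% of its speed; a pose out of reach is approached as far as the arm can. A call with a gripper value outside its range is refused whole. The fingers move at their own pace and stop on an object; "force" is the grip in N (left out, the last holds). Time passes only in rows, so rows that repeat a pose let the fingers close. It gives the time, the measured TCP pose, the force and the opening at its end, in the units of the state.
- ctrl.get_state(): the state, without advancing time (a new reading comes with each control period).
- ctrl.read_camera(name): name is "scene" or "side" or "wrist"; returns (picture, depth): 480x640x3 uint8, red, green, blue; 480x640 float32, m along the optical axis (not along the pixel's ray), 0 where there is no reading.
- ctrl.camera_info(name): a dict with "fx", "fy", "cx", "cy" (pixels), "rvec" (rotation vector, rad) and "tvec" (3), from world to camera coordinates, as OpenCV has them; the wrist camera has in their place "mount" (4x4, takes a point from camera to tool coordinates, whose origin is the TCP and whose axes are the flange's). Camera axes: x right, y down, z forward; pixel columns grow to the right and rows downward; lengths in m; the calibration is good to about 2 mm. A picture is of the moment at which its call begins: read the wrist's pose just before it. camera_info takes no time and is no camera call.
- ctrl.sign_off(): hands the job in, once; it reports no verdict.
The state is a dict: "time": time; "qpos": joint angles; "dq": joint speeds; "joint_efforts": joint torques, N m; "eef_pos": TCP position; "tcp_rot": TCP orientation; "contact_force": force on the tool from outside, world axes, zero at the start; "wrist_torque": the same for the moment, N m; "opening": opening from 0.0 (shut) to 1.0 (fully open).
Only numpy, scipy, OpenCV 4.12 (cv2) and the standard library are available. Lean on these libraries where they do the work, as an engineer would, in place of code of your own. Each camera call takes 0.05 s, during which the arm holds its last target.

TASK

The tall slim plug on the draining plate has just been boiled: use the sprung steel tongs to lift it off and set it down gently, standing upright, in the middle of the round orange trivet. Never touch it with the gripper itself. Afterwards lay the tongs down flat on the bare granite, clear of the plug, and let go of them.

Things in the scene. Friction and masses are not known exactly. Their poses are not given: they have to be found in the camera images.
- tongs: Sprung steel tongs, lying on their side, 65 g: round bow behind, two flat arms 24 mm high spreading to the tips. Origin: underside (z = 0 on granite), centre line, between the black grip sleeves; +x to the tips (bow ends 110 mm behind, tips 100 mm ahead), z up. 51 mm over the arms here when free. Squeeze to 46 mm to carry them open, to 34 mm (15-25 N) to grip the plug; let go, they spring open.
- jaws (a point): Middle of the jaws, where a part is best held: on the tongs' centre line, 85 mm ahead of their origin and 12 mm above their underside. Inside gap here: 57 mm free, 47 mm with the sleeves squeezed to 46 mm, 24 mm (arms parallel) at 34 mm. The spring pushes back on each side with about 3.5 N at first and 6.5 N with the plug gripped. Axes as the tongs.
- plug: Tall slim white plastic plug, 20 g: foot 30 mm across and 5 mm high, then a round body 24 mm across; 42 mm tall in all. Origin at the centre of its underside, z up. It stands on a steel draining plate (130 x 280 mm, top 8 mm above the granite) in a row, about 100 mm apart, any order, with two wider white parts: a domed cap (46 mm across, 36 tall) and an open collar ring (46 across, 16 tall).
- trivet: Flat round orange silicone trivet fixed on the granite, 150 mm across, 6 mm thick. Origin at the centre of its underside (on the granite, z = 0), z up; the top is 6 mm above.

How it is judged:
On the way, in this order (a step that is already met when the one before it is completed fails the run):
1. the plug is lifted clear of the draining plate (underside more than 30 mm above the granite), held by the tongs (height (world z) of plug above 0.03 m and contact force between tongs and plug above 0.3 N), for 0.2 s.
2. the plug, still held by the tongs, is brought down over the middle of the trivet (within 25 mm of its centre, underside less than 15 mm above its top) (horizontal distance between plug and trivet below 0.025 m and z of plug in the frame of trivet below 0.021 m and contact force between tongs and plug above 0.3 N), for 0.1 s.
At the end, for the whole second after the job is handed in: The plug stands upright (within 10 degrees) and still on the trivet, its axis within 25 mm of the trivet's centre; the tongs lie flat and still on the granite (underside less than 5 mm above it, tilted less than 6 degrees), not touching the plug (horizontal distance between plug and trivet below 0.025 m and z of plug in the frame of trivet between 0.003 and 0.01 m and angle between plug's own z axis and vertical below 0.17 rad and linear speed of each of plug, tongs below 0.02 m/s and contact force between tongs and plug below 0.05 N and height (world z) of tongs below 0.005 m and angle between tongs's own z axis and vertical below 0.1 rad).
It fails at once if the gripper or arm touches the plug (contact force between any of the fingers, the arm and plug above 0.3 N).
It also fails if it takes over 54 s, if anything falls off the work surface, if the arm or the gripper's body presses on something with over 40 N, if the wrist force passes 120 N, or if a joint passes its speed limit or range.

## Working session

There is one attempt and no reset: what is moved stays moved. The work goes in short steps, Python scripts to look and compute and a tool call to move; the robot and the scene stay as the last step left them, time stands still between calls to the robot, and variables do not carry over. Pictures are saved under pics/ and viewed, and the job is handed in when it is done.

Besides the shell and the picture viewer there is one more tool, called after ">>>" as name(argument=value, ...), one argument or row to a line, values as JSON. carry_out: Moves the arm, as the interface text tells. Its arguments: {"type":"object","properties":{"commands":{"type":"array"},"force":{"type":"number"}},"required":["commands"]}

```bash
mkdir -p pics; ls; cat > h.py <<'E'
import numpy as np, cv2
from scipy.spatial.transform import Rotation as R
from plant import ctrl
def cam(n,s=None):
    i=ctrl.camera_info(n);K=np.array([[i['fx'],0,i['cx']],[0,i['fy'],i['cy']],[0,0,1]])
    if 'mount' in i:
        s=s or ctrl.get_state();T=np.eye(4);T[:3,:3]=R.from_quat(s['tcp_rot']).as_matrix();T[:3,3]=s['eef_pos']
        M=T@np.array(i['mount'])
    else:
        W=np.eye(4);W[:3,:3]=R.from_rotvec(np.ravel(i['rvec'])).as_matrix();W[:3,3]=np.ravel(i['tvec']);M=np.linalg.inv(W)
    return K,M
def ray(K,M,u,v,z):
    d=M[:3,:3]@np.linalg.inv(K)@np.array([u,v,1.]);o=M[:3,3];return o+d*(z-o[2])/d[2]
def proj(K,M,p):
    q=np.linalg.inv(M)@np.append(p,1);q=K@q[:3];return q[:2]/q[2]
def shot(n,name):
    s=ctrl.get_state();K,M=cam(n,s);p,d=ctrl.read_camera(n)
    cv2.imwrite('pics/'+name+'.png',p[:,:,::-1]);np.savez('pics/'+name+'.npz',p=p,d=d,K=K,M=M);return K,M,p,d
def load(name):
    f=np.load('pics/'+name+'.npz');return f['K'],f['M'],f['p'],f['d']
def st():
    s=ctrl.get_state();print(round(s['time'],2),np.round(s['eef_pos'],4),np.round(R.from_quat(s['tcp_rot']).as_matrix(),3).tolist(),s['opening'],np.round(s['contact_force'],2),np.round(s['qpos'],3))
E
python3 - <<'E'
from h import *
st()
for n in ['scene','side']: 
    K,M,p,d=shot(n,n+'0');print(n,K[0,0],np.round(M,3).tolist())
st()
print(ctrl.camera_info('wrist'))
E
```

```text
pics
0.0 [ 0.2676 -0.619   0.2469] [[0.918, 0.397, -0.001], [0.397, -0.918, 0.002], [0.0, -0.002, -1.0]] 1.0013389324177302 [ 0.12 -0.28 -0.39] [-1.313  0.287  1.578 -0.     1.279 -0.15 ]
scene 622.391339055637 [[0.347, 0.643, -0.683, 1.321], [0.938, -0.231, 0.259, -0.338], [0.008, -0.731, -0.683, 0.789], [0.0, 0.0, 0.0, 1.0]]
side 479.2188901660161 [[-0.964, -0.203, 0.17, 0.384], [-0.264, 0.701, -0.663, 0.644], [0.015, -0.684, -0.729, 0.762], [0.0, 0.0, 0.0, 1.0]]
0.1 [ 0.2676 -0.6191  0.2471] [[0.918, 0.397, -0.001], [0.397, -0.918, 0.002], [0.0, -0.002, -1.0]] 1.002595852108587 [ 0.01  0.41 -0.11] [-1.313  0.287  1.578  0.     1.279 -0.15 ]
{'fx': 362.2595863532751, 'fy': 362.2595863532751, 'cx': 321.3158266154284, 'cy': 241.86281489390743, 'mount': array([[-2.19582495e-04, -9.56312583e-01, -2.92346019e-01,
         7.35938689e-02],
       [ 9.99999976e-01, -2.04268600e-04, -8.29081128e-05,
         3.56514897e-05],
       [ 1.95689594e-05, -2.92346030e-01,  9.56312605e-01,
        -1.24735219e-01],
       [ 0.00000000e+00,  0.00000000e+00,  0.00000000e+00,
         1.00000000e+00]])}
```

View pics/scene0.png

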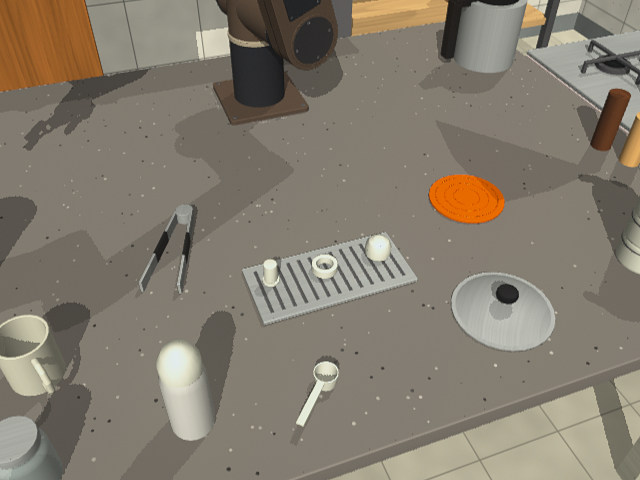

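View pics/side0.png

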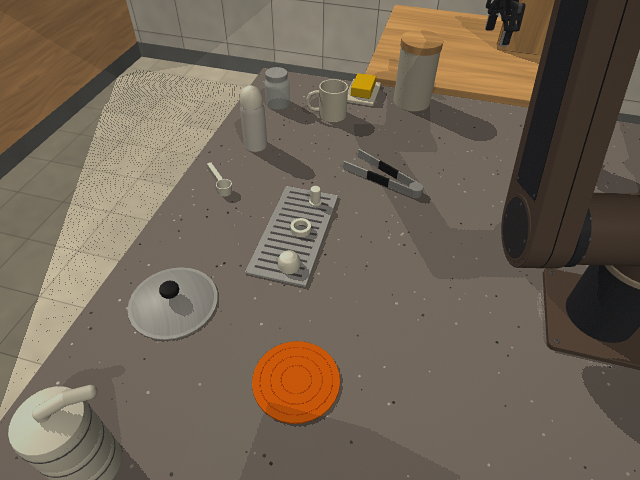

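The scene picture shows the tongs with the bow at (184,214) and tips at (142,288) and (180,290). The plug is at (270,283), at the left end of the plate. The ring is at (324,266), the cap at (378,248) and the trivet at (467,198). The side view agrees. Next I'll measure on enlarged crops.

```bash
python3 - <<'E'
from h import *
K,M,p,d=load('scene0')
def crop(p,x,y,w,h,f): return cv2.resize(p[y:y+h,x:x+w,::-1],None,fx=f,fy=f,interpolation=cv2.INTER_CUBIC)
cv2.imwrite('pics/c1.png',crop(p,130,195,80,110,5))
cv2.imwrite('pics/c2.png',crop(p,235,225,190,105,4))
for n in ['scene0','side0']:
    K,M,p,d=load(n);hsv=cv2.cvtColor(p,cv2.COLOR_RGB2HSV);m=cv2.inRange(hsv,(5,200,120),(15,255,255))
    k,l,s,c=cv2.connectedComponentsWithStats(m);i=[j for j in range(1,k) if s[j,4]>1000]
    for j in i:
        cc=max(cv2.findContours((l==j).astype(np.uint8),0,1)[0],key=len)[:,0]
        q=np.array([ray(K,M,u,v,.005)[:2] for u,v in cc]).astype(np.float32)
        print(n,s[j],cv2.minEnclosingCircle(q))
    # depth based plug top
K,M,p,d=load('side0');cv2.imwrite('pics/c3.png',crop(p,335,140,100,65,6));cv2.imwrite('pics/c4.png',crop(p,290,175,60,50,8))
E
```

```text
scene0 [ 429  175   75   48 2800] ((0.5177435874938965, 0.2775574028491974), 0.0759207233786583)
side0 [ 252  341   88   83 5632] ((0.5132593512535095, 0.28151100873947144), 0.07492844015359879)
```

View pics/c1.png

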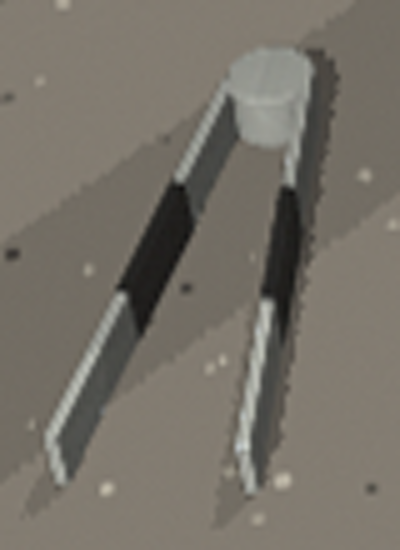

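View pics/c2.png

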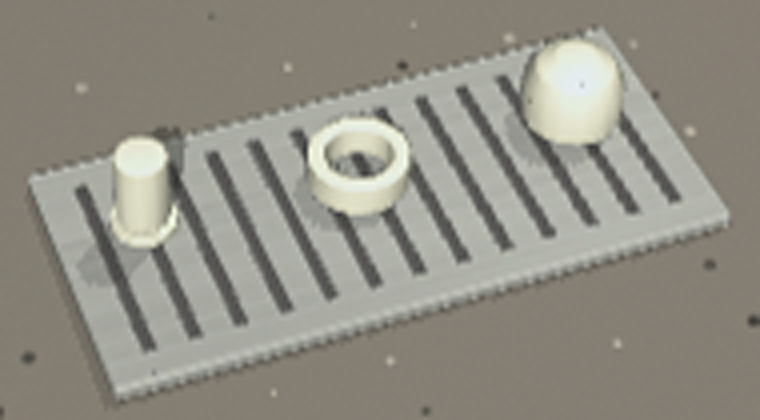

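View pics/c3.png

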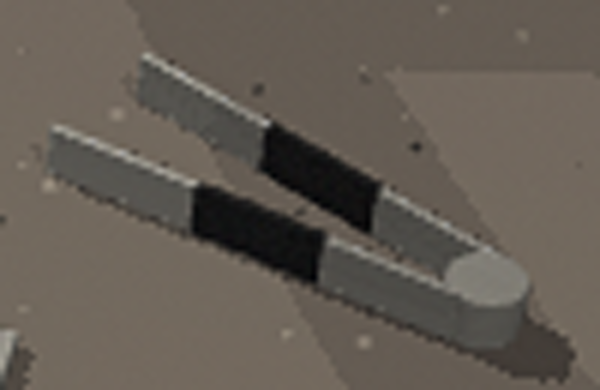

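View pics/c4.png

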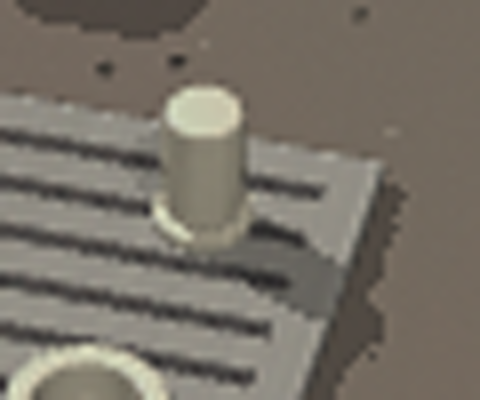

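```bash
python3 - <<'E'
from h import *
S={}
for n,pts in {'scene0':((130,195,5),dict(bow=(270,77),tA=(50,438),tB=(241,443),sA1=(180,180),sA2=(121,293),sB1=(291,187),sB2=(268,300))),
 'side0':((335,140,6),dict(bow=(487,280),tA=(50,125),tB=(145,55),sA1=(325,237),sA2=(195,187),sB1=(380,187),sB2=(268,125)))}.items():
    (x,y,f),q=pts;K,M,p,d=load(n)
    P={k:ray(K,M,x+(u+.5)/f-.5,y+(v+.5)/f-.5,.024)[:2] for k,(u,v) in q.items()};S[n]=P
    print(n,{k:np.round(v,4).tolist() for k,v in P.items()})
    # swapped A/B labelling handled: 
    mid=(P['sA1']+P['sA2']+P['sB1']+P['sB2'])/4;tip=(P['tA']+P['tB'])/2
    a=tip-P['bow'];print('mid',mid,'yaw',np.degrees(np.arctan2(a[1],a[0])),'len',np.linalg.norm(a),np.linalg.norm(P['tA']-P['tB']), 'mid->tip',np.linalg.norm(tip-mid),np.linalg.norm((P['sA1']+P['sA2']-P['sB1']-P['sB2'])/2))
for n,(x,y,f),(u,v) in [('scene0',(235,225,4),(142,157)),('side0',(290,175,8),(205,112))]:
    K,M,p,d=load(n);print('plug',ray(K,M,x+(u+.5)/f-.5,y+(v+.5)/f-.5,.05))
K,M,p,d=load('scene0')
for n,q in dict(ring=(358,150),cap=(574,48)).items():
    print(n,ray(K,M,235+q[0]/4,225+q[1]/4,.024 if n=='ring' else .042))
for q in [(30,180),(118,392),(728,213),(602,30)]: print('corner',ray(K,M,235+q[0]/4,225+q[1]/4,.008))
for q in [(130,155),(330,195),(324,370)]: pass
E
```

```text
scene0 {'bow': [0.3895, -0.2616], 'tA': [0.5498, -0.3675], 'tB': [0.5737, -0.3079], 'sA1': [0.436, -0.3039], 'sA2': [0.488, -0.3338], 'sB1': [0.4534, -0.2666], 'sB2': [0.509, -0.286]}
mid [ 0.47160554 -0.29754692] yaw -23.83051308902228 len 0.1883643790976415 0.06419510834727479 mid->tip 0.09868908621179141 0.04664548945750634
side0 {'bow': [0.3831, -0.2563], 'tA': [0.5717, -0.3041], 'tB': [0.5439, -0.363], 'sA1': [0.4491, -0.2644], 'sA2': [0.5055, -0.2809], 'sB1': [0.4329, -0.3022], 'sB2': [0.4843, -0.3298]}
mid [ 0.46794217 -0.29435582] yaw -23.845388992049287 len 0.19102142182262924 0.06515758533300153 mid->tip 0.09804892255374943 0.04723732000731337
plug [ 0.60757338 -0.15586436  0.05      ]
plug [ 0.60136924 -0.15236852  0.05      ]
ring [ 0.61122074 -0.0598328   0.024     ]
cap [0.60073781 0.04598411 0.042     ]
corner [ 0.56511718 -0.19526783  0.008     ]
corner [ 0.69208344 -0.19309448  0.008     ]
corner [0.68653838 0.08291471 0.008     ]
corner [0.56108994 0.08084103 0.008     ]
```

```bash
cat >> h.py <<'E'
def go(x,y,z,yaw):
    "delta in tool axes to reach tool-down pose with tool x at yaw(deg)"
    s=ctrl.get_state();Rt=R.from_quat(s['tcp_rot']);c,sn=np.cos(np.radians(yaw)),np.sin(np.radians(yaw))
    T=R.from_matrix(np.array([[c,sn,0],[sn,-c,0],[0,0,-1.]]))
    dp=Rt.inv().apply(np.array([x,y,z])-s['eef_pos']);dr=(Rt.inv()*T).as_rotvec()
    print('dpos',np.round(dp,4).tolist(),'drot',np.round(dr,4).tolist())
E
python3 -c "
from h import *
go(.45,-.29,.2,-23.84)"
```

```text
dpos [0.298, -0.2297, 0.0477] drot [-0.0021, 0.0005, 0.8239]
```

>>> carry_out(
  commands=[
    {"delta_pos": [0.298,-0.23,0.047],"delta_rot": [-0.002,0,0.824],"claw": 100},
    {"delta_pos": [0.298,-0.23,0.047],"delta_rot": [-0.002,0,0.824],"claw": 100},
    {"delta_pos": [0.298,-0.23,0.047],"delta_rot": [-0.002,0,0.824],"claw": 100},
    {"delta_pos": [0.298,-0.23,0.047],"delta_rot": [-0.002,0,0.824],"claw": 100},
    {"delta_pos": [0.298,-0.23,0.047],"delta_rot": [-0.002,0,0.824],"claw": 100},
    {"delta_pos": [0.298,-0.23,0.047],"delta_rot": [-0.002,0,0.824],"claw": 100},
    {"delta_pos": [0.298,-0.23,0.047],"delta_rot": [-0.002,0,0.824],"claw": 100},
    {"delta_pos": [0.298,-0.23,0.047],"delta_rot": [-0.002,0,0.824],"claw": 100},
  ],
  force=20,
)

```text
time: 0.77
eef_pos: [0.427, -0.3297, 0.2061]
tcp_rot: [0.978, -0.208, -0.001, -0.0]
contact_force: [0.3, -0.1, -0.0]
opening: 0.999
```

```bash
python3 -c "
from h import *
st();go(.45,-.29,.2,-23.84)"
```

```text
0.77 [ 0.427  -0.3297  0.2061] [[0.913, -0.407, -0.001], [-0.407, -0.913, 0.001], [-0.001, -0.0, -1.0]] 0.9988723129250102 [ 0.29 -0.07 -0.05] [-0.846  0.028  1.949 -0.     1.166  1.145]
dpos [0.0048, -0.0457, 0.0061] drot [-0.0002, 0.0011, -0.0035]
```

>>> carry_out(
  commands=[
    {"delta_pos": [0.005,-0.046,0.006],"delta_rot": [0,0.001,-0.003],"claw": 100},
    {"delta_pos": [0.005,-0.046,0.006],"delta_rot": [0,0.001,-0.003],"claw": 100},
    {"delta_pos": [0.005,-0.046,0.006],"delta_rot": [0,0.001,-0.003],"claw": 100},
    {"delta_pos": [0.005,-0.046,0.006],"delta_rot": [0,0.001,-0.003],"claw": 100},
  ],
)

```text
time: 1.1
eef_pos: [0.4502, -0.2898, 0.1999]
tcp_rot: [0.979, -0.206, -0.0, 0.0]
contact_force: [-0.0, -0.3, -0.5]
opening: 0.999
```

```bash
python3 -c "
from h import *
st();shot('wrist','w1')"
```

```text
1.1 [ 0.4502 -0.2898  0.1999] [[0.915, -0.403, -0.001], [-0.403, -0.915, -0.0], [-0.0, 0.0, -1.0]] 0.9989429538483091 [-0.03 -0.28 -0.52] [-7.610e-01  2.500e-02  1.964e+00 -1.000e-03  1.154e+00  1.225e+00]
```

View pics/w1.png

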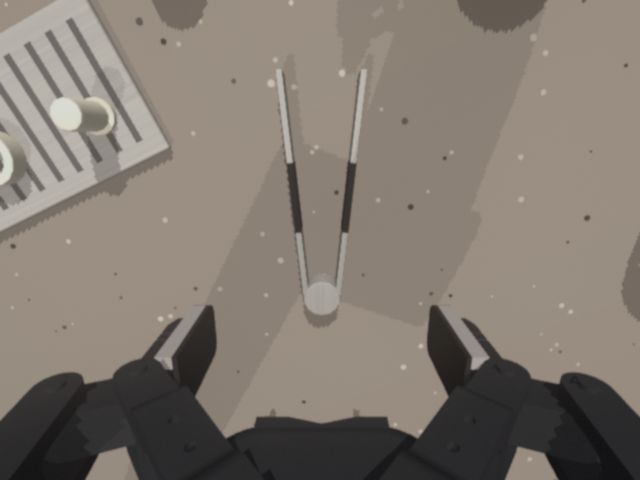

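The wrist view shows the tongs lined up with the tool. The bow is at (321,297), the tips at (280,71) and (363,71), and the sleeves run over rows 163–233. The plug's top is at (66,114). The fingers are symmetric about column 322.

```bash
python3 - <<'E'
from h import *
K,M,p,d=load('w1')
P={k:ray(K,M,*q,.024)[:2] for k,q in dict(bow=(321.5,297.5),tA=(280,71),tB=(363,71),sA1=(298,233),sA2=(291,163),sB1=(345.5,233),sB2=(351.5,163)).items()}
mid=(P['sA1']+P['sA2']+P['sB1']+P['sB2'])/4;tip=(P['tA']+P['tB'])/2;a=tip-P['bow']
print(mid,np.degrees(np.arctan2(a[1],a[0])),np.linalg.norm(tip-mid),np.linalg.norm(a)); print({k:np.round(v,4).tolist() for k,v in P.items()})
print('plug',ray(K,M,66,114,.05), ray(K,M,98,116,.013))
ox=tip-0.1*a/np.linalg.norm(a);print('origin from tips',ox)
go(.4715,-.297,.08,-23.8)
E
```

```text
[ 0.46769221 -0.29847178] -23.792686515562686 0.09797376777780256 0.1885127232672759
{'bow': [0.3849, -0.2619], 'tA': [0.57, -0.3092], 'tB': [0.5446, -0.3668], 'sA1': [0.4488, -0.268], 'sA2': [0.5048, -0.2877], 'sB1': [0.4323, -0.3055], 'sB2': [0.4849, -0.3327]}
plug [ 0.60193818 -0.15787875  0.05      ] [ 0.60152055 -0.15889873  0.013     ]
origin from tips [ 0.46584062 -0.29764883]
dpos [0.0222, -0.0029, 0.1202] drot [0.0005, -0.0001, -0.0014]
```

```bash
python3 - <<'E'
from h import *
go(.4675,-.298,.08,-23.8)
E
```

```text
dpos [0.0189, -0.0004, 0.1202] drot [0.0005, -0.0001, -0.0014]
```

>>> carry_out(
  commands=[
    {"delta_pos": [0.019,0,0.03],"delta_rot": [0,0,-0.001],"claw": 100},
    {"delta_pos": [0.019,0,0.06],"delta_rot": [0,0,-0.001],"claw": 100},
    {"delta_pos": [0.019,0,0.09],"delta_rot": [0,0,-0.001],"claw": 100},
    {"delta_pos": [0.019,0,0.12],"delta_rot": [0,0,-0.001],"claw": 100},
    {"delta_pos": [0.019,0,0.12],"delta_rot": [0,0,-0.001],"claw": 100},
    {"delta_pos": [0.019,0,0.12],"delta_rot": [0,0,-0.001],"claw": 100},
  ],
)

```text
time: 1.65
eef_pos: [0.4658, -0.2991, 0.0788]
tcp_rot: [0.978, -0.208, -0.002, -0.001]
contact_force: [0.5, -0.1, 0.6]
opening: 0.999
```

```bash
python3 -c "
from h import *
st();shot('wrist','w2')"
```

```text
1.65 [ 0.4658 -0.2991  0.0788] [[0.914, -0.406, -0.003], [-0.406, -0.914, 0.002], [-0.004, -0.001, -1.0]] 0.9989009813773952 [ 0.46 -0.07  0.59] [-7.540e-01  2.280e-01  1.988e+00 -1.000e-03  9.300e-01  1.236e+00]
```

View pics/w2.png

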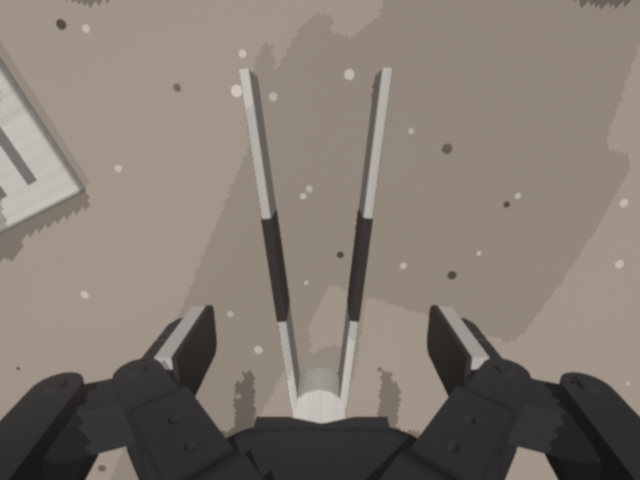

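The arms are still free between the fingers. The tips are at (246,70) and (386,70), and the sleeve ends at (269,215), (365,215), (282,320) and (354,320). The tongs' centre is a few pixels left of the fingers' middle.

```bash
python3 - <<'E'
from h import *
K,M,p,d=load('w2')
P={k:ray(K,M,*q,.024)[:2] for k,q in dict(tA=(246,70),tB=(386,70),sA1=(282,320),sA2=(269,215),sB1=(354,320),sB2=(365,215)).items()}
mid=(P['sA1']+P['sA2']+P['sB1']+P['sB2'])/4;tip=(P['tA']+P['tB'])/2;a=tip-mid
print(mid,np.degrees(np.arctan2(a[1],a[0])),np.linalg.norm(a),np.linalg.norm(P['tA']-P['tB']))
go(.466,-.2975,.02,-23.5)
go(*mid,.02,-23.5)
E
```

```text
[ 0.4693102  -0.29918711] -23.74251767149618 0.09685178812780473 0.0632306192671023
dpos [-0.0021, -0.0019, 0.061] drot [0.0008, -0.0006, -0.0077]
dpos [0.0016, -0.0017, 0.061] drot [0.0008, -0.0006, -0.0077]
```

>>> carry_out(
  commands=[
    {"delta_pos": [0.001,-0.0018,0.02],"delta_rot": [0.001,0,-0.006],"claw": 100},
    {"delta_pos": [0.001,-0.0018,0.04],"delta_rot": [0.001,0,-0.006],"claw": 100},
    {"delta_pos": [0.001,-0.0018,0.054],"delta_rot": [0.001,0,-0.006],"claw": 100},
    {"delta_pos": [0.001,-0.0018,0.06],"delta_rot": [0.001,0,-0.006],"claw": 100},
    {"delta_pos": [0.001,-0.0018,0.06],"delta_rot": [0.001,0,-0.006],"claw": 100},
    {"delta_pos": [0.001,-0.0018,0.06],"delta_rot": [0.001,0,-0.006],"claw": 85},
    {"delta_pos": [0.001,-0.0018,0.06],"delta_rot": [0.001,0,-0.006],"claw": 75},
    {"delta_pos": [0.001,-0.0018,0.06],"delta_rot": [0.001,0,-0.006],"claw": 70},
  ],
)

```text
time: 2.37
eef_pos: [0.4698, -0.2998, 0.0228]
tcp_rot: [0.979, -0.204, 0.002, 0.001]
contact_force: [-0.7, -0.0, 0.3]
opening: 0.703
```

```bash
python3 -c "
from h import *
st();shot('wrist','w3')"
```

```text
2.37 [ 0.4698 -0.2998  0.0228] [[0.916, -0.4, 0.003], [-0.4, -0.916, -0.002], [0.004, 0.001, -1.0]] 0.7033597111704856 [-0.69 -0.01  0.29] [-0.75   0.326  1.994  0.     0.818  1.232]
```

View pics/w3.png

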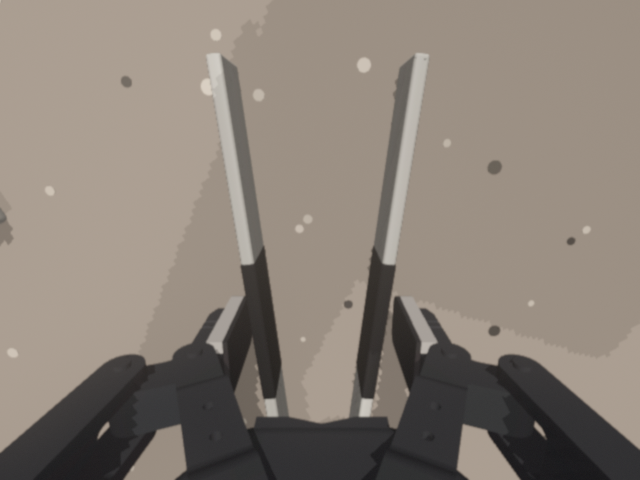

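```bash
python3 - <<'E'
from h import *
go(.4693,-.2992,.018,-23.75)
K,M,p,d=load('w3')
P={k:ray(K,M,*q,.024)[:2] for k,q in dict(tA=(212,57),tB=(423,57),sA1=(268,398),sA2=(244,262),sB1=(371,398),sB2=(393,262)).items()}
mid=(P['sA1']+P['sA2']+P['sB1']+P['sB2'])/4;tip=(P['tA']+P['tB'])/2;a=tip-mid
print(mid,np.degrees(np.arctan2(a[1],a[0])),np.linalg.norm(a),np.linalg.norm(P['tA']-P['tB']))
E
```

```text
dpos [-0.0005, -0.0002, 0.0045] drot [0.0007, -0.0031, 0.0028]
[ 0.46884712 -0.29915892] -23.43208334391653 0.09698415066296731 0.06525136776897952
```

>>> carry_out(
  commands=[
    {"delta_pos": [-0.0005,0,0.0045],"delta_rot": [0,-0.003,0.002],"claw": 68},
    {"delta_pos": [-0.0005,0,0.0045],"delta_rot": [0,-0.003,0.002],"claw": 64},
    {"delta_pos": [-0.0005,0,0.0045],"delta_rot": [0,-0.003,0.002],"claw": 60},
    {"delta_pos": [-0.0005,0,0.0045],"delta_rot": [0,-0.003,0.002],"claw": 58},
    {"delta_pos": [-0.0005,0,0.0045],"delta_rot": [0,-0.003,0.002],"claw": 56},
    {"delta_pos": [-0.0005,0,0.0045],"delta_rot": [0,-0.003,0.002],"claw": 54},
    {"delta_pos": [-0.0005,0,0.0045],"delta_rot": [0,-0.003,0.002],"claw": 54},
    {"delta_pos": [-0.0005,0,0.0045],"delta_rot": [0,-0.003,0.002],"claw": 54},
  ],
  force=20,
)

```text
time: 3.08
eef_pos: [0.4699, -0.2999, 0.0191]
tcp_rot: [0.979, -0.205, 0.001, 0.001]
contact_force: [-1.1, 1.1, 6.3]
opening: 0.537
```

```bash
python3 -c "
from h import *
st();shot('wrist','w4')"
```

```text
3.08 [ 0.4699 -0.2999  0.0191] [[0.916, -0.402, 0.001], [-0.402, -0.916, -0.002], [0.002, 0.001, -1.0]] 0.5369543686396538 [-1.14  1.15  6.3 ] [-7.500e-01  3.340e-01  1.992e+00 -1.000e-03  8.140e-01  1.235e+00]
```

View pics/w4.png

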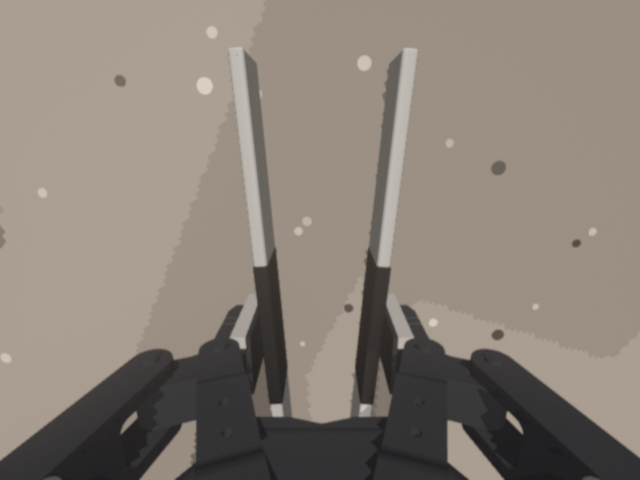

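The sleeves are between the pads and the tips have narrowed to columns 232–415. Lifting now.

>>> carry_out(
  commands=[
    {"delta_pos": [0,0,-0.005],"delta_rot": [0,0,0],"claw": 54},
    {"delta_pos": [0,0,-0.015],"delta_rot": [0,0,0],"claw": 54},
    {"delta_pos": [0,0,-0.03],"delta_rot": [0,0,0],"claw": 54},
    {"delta_pos": [0,0,-0.05],"delta_rot": [0,0,0],"claw": 54},
    {"delta_pos": [0,0,-0.07],"delta_rot": [0,0,0],"claw": 54},
    {"delta_pos": [0,0,-0.08],"delta_rot": [0,0,0],"claw": 54},
    {"delta_pos": [0,0,-0.08],"delta_rot": [0,0,0],"claw": 54},
    {"delta_pos": [0,0,-0.08],"delta_rot": [0,0,0],"claw": 54},
  ],
)

```text
time: 3.8
eef_pos: [0.4699, -0.2999, 0.0994]
tcp_rot: [0.979, -0.205, 0.001, 0.001]
contact_force: [-0.4, 0.3, -2.1]
opening: 0.539
```

```bash
python3 -c "
from h import *
st();shot('wrist','w5');shot('side','s5');shot('scene','sc5')
K,M,p,d=load('s5');cv2.imwrite('pics/s5c.png',cv2.resize(p[100:230,280:440,::-1],None,fx=5,fy=4.6,interpolation=2)[:600])
"
```

```text
3.8 [ 0.4699 -0.2999  0.0994] [[0.916, -0.402, 0.002], [-0.402, -0.916, -0.002], [0.003, 0.002, -1.0]] 0.5385747419195285 [-0.4   0.27 -2.08] [-7.500e-01  2.010e-01  1.975e+00 -1.000e-03  9.630e-01  1.235e+00]
```

View pics/w5.png

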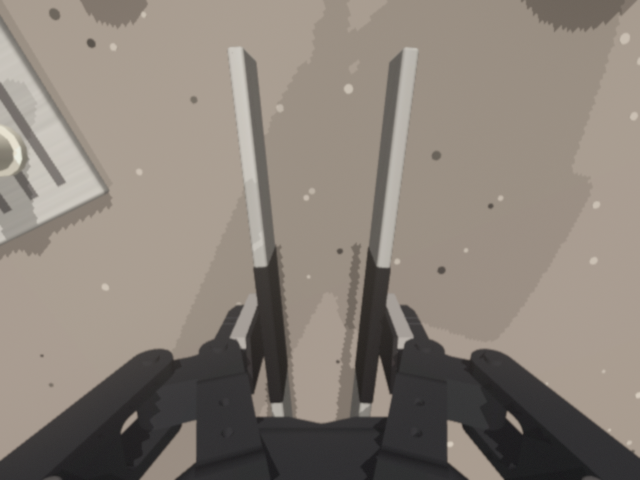

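View pics/s5c.png

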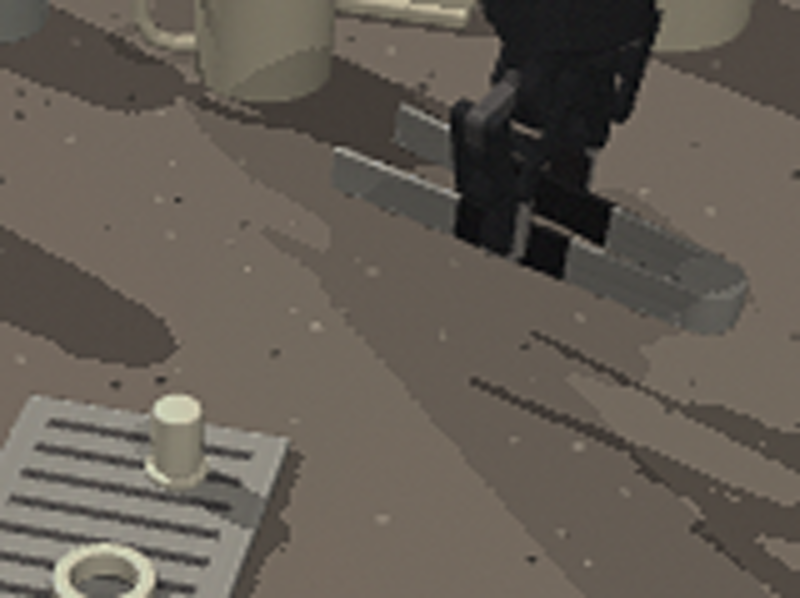

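View pics/sc5.png

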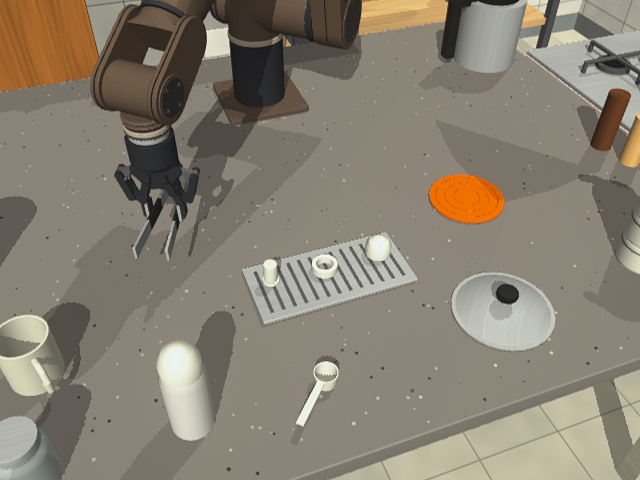

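```bash
python3 - <<'E'
from h import *
K,M,p,d=load('w5')
s=ctrl.get_state();z=s['eef_pos'][2]-.019+.024;Rt=R.from_quat(s['tcp_rot'])
for q in [(232,49),(414,49),(244,49),(402,49)]: print(np.round(Rt.inv().apply(ray(K,M,*q,z)-s['eef_pos']),4))
dr=np.array([np.cos(np.radians(-14)),np.sin(np.radians(-14))])
o=np.array([.6025,-.1565])-.085*dr
print(o);go(*o,.11,-14)
E
```

```text
[ 0.0989 -0.0259 -0.0051]
[ 0.0989  0.0292 -0.0051]
[ 0.0989 -0.0223 -0.0051]
[ 0.0989  0.0255 -0.0051]
[ 0.52002486 -0.13593664]
dpos [-0.0188, -0.1699, -0.0125] drot [0.0001, 0.0013, -0.1694]
```

>>> carry_out(
  commands=[
    {"delta_pos": [-0.005,-0.03,-0.012],"delta_rot": [0,0.001,-0.03],"claw": 54},
    {"delta_pos": [-0.01,-0.065,-0.012],"delta_rot": [0,0.001,-0.07],"claw": 54},
    {"delta_pos": [-0.014,-0.1,-0.012],"delta_rot": [0,0.001,-0.11],"claw": 54},
    {"delta_pos": [-0.017,-0.135,-0.012],"delta_rot": [0,0.001,-0.14],"claw": 54},
    {"delta_pos": [-0.019,-0.17,-0.012],"delta_rot": [0,0.001,-0.17],"claw": 54},
    {"delta_pos": [-0.019,-0.17,-0.012],"delta_rot": [0,0.001,-0.17],"claw": 54},
    {"delta_pos": [-0.019,-0.17,-0.012],"delta_rot": [0,0.001,-0.17],"claw": 54},
    {"delta_pos": [-0.019,-0.17,-0.012],"delta_rot": [0,0.001,-0.17],"claw": 54},
  ],
)

```text
time: 4.62
eef_pos: [0.5193, -0.1357, 0.1085]
tcp_rot: [0.993, -0.121, -0.001, -0.0]
contact_force: [-0.1, -0.0, -1.0]
opening: 0.54
```

```bash
python3 -c "
from h import *
st();shot('wrist','w6');st()"
```

```text
4.62 [ 0.5193 -0.1357  0.1085] [[0.971, -0.241, -0.002], [-0.241, -0.971, 0.0], [-0.002, 0.0, -1.0]] 0.5401186245731002 [-0.07 -0.04 -1.02] [-4.440e-01  1.470e-01  2.018e+00 -1.000e-03  9.780e-01  1.370e+00]
4.67 [ 0.5194 -0.1363  0.1087] [[0.97, -0.242, -0.002], [-0.242, -0.97, 0.0], [-0.002, 0.0, -1.0]] 0.5429598141250297 [ 0.41  0.   -0.77] [-0.446  0.147  2.018 -0.     0.978  1.37 ]
```

View pics/w6.png

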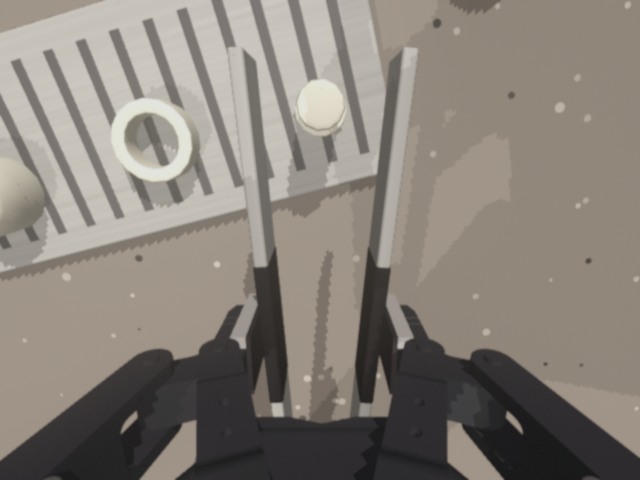

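The plug is between the open arms, top at (322,105), with the ring well to the left.

```bash
python3 - <<'E'
from h import *
K,M,p,d=load('w6')
cv2.imwrite('pics/w6c.png',cv2.resize(p[65:155,270:370,::-1],None,fx=6,fy=6,interpolation=2))
s=ctrl.get_state();Rt=R.from_quat(s['tcp_rot'])
for q,z in [((322,105),.05),((320.5,110),.013)]:
    w=ray(K,M,*q,z);print(w,np.round(Rt.inv().apply(w-s['eef_pos']),4))
go(.5194,-.1360,.085,-14)
E
```

```text
[ 0.60212391 -0.15720626  0.05      ] [0.0855 0.0002 0.0586]
[ 0.60196113 -0.15635708  0.013     ] [ 0.0852 -0.0005  0.0956]
dpos [0.0, -0.0003, 0.0237] drot [0.0001, 0.0016, -0.0002]
```

View pics/w6c.png

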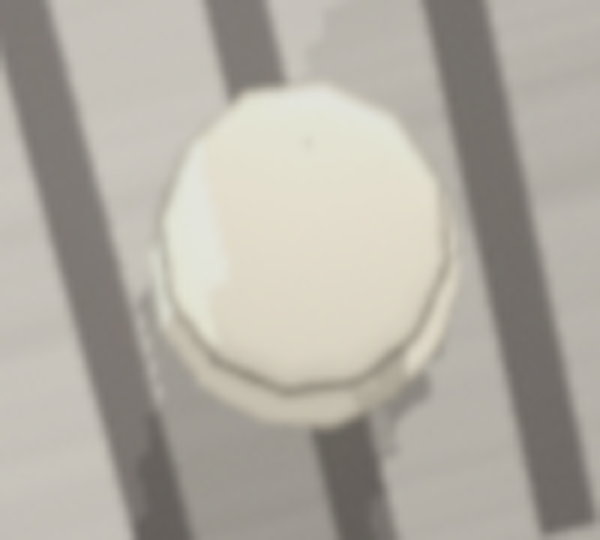

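>>> carry_out(
  commands=[
    {"delta_pos": [0.0015,-0.002,0.005],"delta_rot": [0,0.0015,0],"claw": 54},
    {"delta_pos": [0.0015,-0.002,0.015],"delta_rot": [0,0.0015,0],"claw": 54},
    {"delta_pos": [0.0015,-0.002,0.025],"delta_rot": [0,0.0015,0],"claw": 54},
    {"delta_pos": [0.0015,-0.002,0.035],"delta_rot": [0,0.0015,0],"claw": 54},
    {"delta_pos": [0.0015,-0.002,0.045],"delta_rot": [0,0.0015,0],"claw": 54},
    {"delta_pos": [0.0015,-0.002,0.055],"delta_rot": [0,0.0015,0],"claw": 54},
    {"delta_pos": [0.0015,-0.002,0.062],"delta_rot": [0,0.0015,0],"claw": 54},
    {"delta_pos": [0.0015,-0.002,0.068],"delta_rot": [0,0.0015,0],"claw": 54},
  ],
)

```text
time: 5.33
eef_pos: [0.5206, -0.1345, 0.0393]
tcp_rot: [0.993, -0.122, -0.001, -0.0]
contact_force: [0.4, 0.3, -0.1]
opening: 0.543
```

```bash
python3 -c "
from h import *
st();shot('wrist','w7');shot('side','s7');st()
K,M,p,d=load('s7');cv2.imwrite('pics/s7c.png',cv2.resize(p[130:260,260:420,::-1],None,fx=5,fy=4.6,interpolation=2)[:600])
"
```

```text
5.33 [ 0.5206 -0.1345  0.0393] [[0.97, -0.242, -0.002], [-0.242, -0.97, 0.001], [-0.002, -0.0, -1.0]] 0.5432785153247535 [ 0.44  0.25 -0.09] [-0.442  0.263  2.036 -0.     0.844  1.374]
5.43 [ 0.5203 -0.1343  0.0393] [[0.97, -0.242, -0.003], [-0.242, -0.97, 0.001], [-0.003, -0.0, -1.0]] 0.5420413593709974 [ 0.68  0.29 -0.91] [-0.441  0.263  2.037 -0.     0.845  1.374]
```

View pics/w7.png

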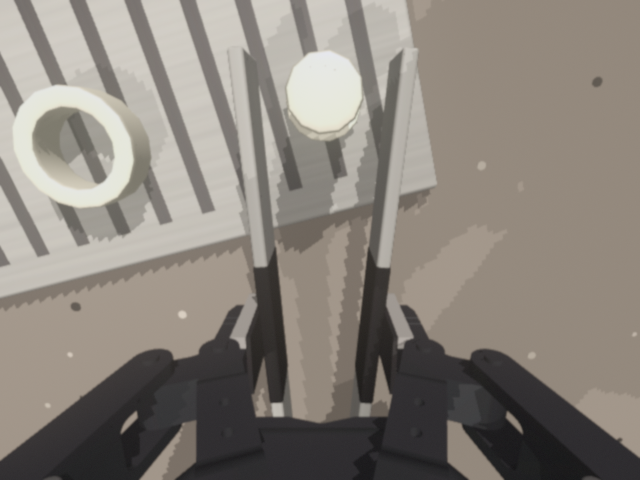

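View pics/s7c.png

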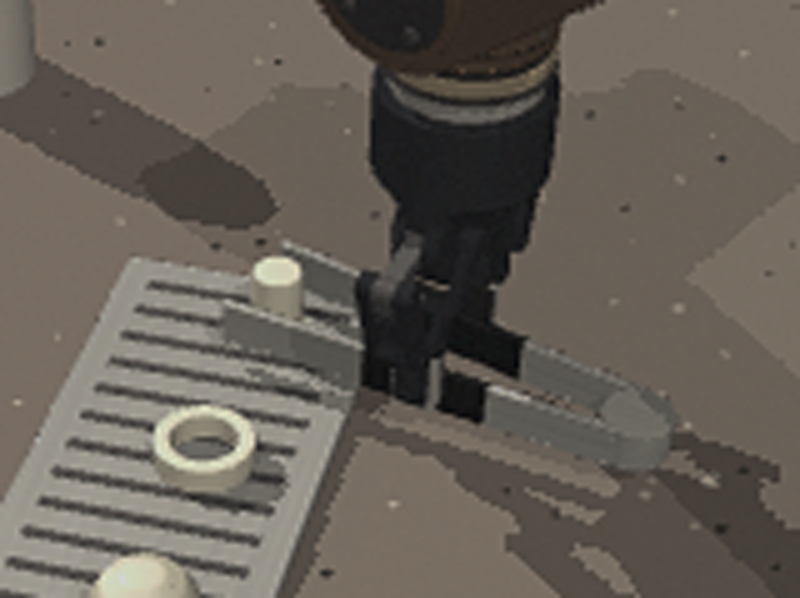

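The plug's top is centred at (325,93), midway between the inner edges at columns 258 and 393. Closing to grip.

>>> carry_out(
  commands=[
    {"delta_pos": [0,0,0],"delta_rot": [0,0,0],"claw": 51},
    {"delta_pos": [0,0,0],"delta_rot": [0,0,0],"claw": 48},
    {"delta_pos": [0,0,0],"delta_rot": [0,0,0],"claw": 45},
    {"delta_pos": [0,0,0],"delta_rot": [0,0,0],"claw": 42},
    {"delta_pos": [0,0,0],"delta_rot": [0,0,0],"claw": 40},
    {"delta_pos": [0,0,0],"delta_rot": [0,0,0],"claw": 38},
    {"delta_pos": [0,0,0],"delta_rot": [0,0,0],"claw": 37},
    {"delta_pos": [0,0,0],"delta_rot": [0,0,0],"claw": 37},
  ],
  force=20,
)

```text
time: 6.1
eef_pos: [0.5207, -0.1345, 0.0397]
tcp_rot: [0.993, -0.122, -0.001, -0.0]
contact_force: [-1.0, -1.0, 1.4]
opening: 0.389
```

```bash
python3 -c "
from h import *
st();shot('wrist','w8');st()
"
```

```text
6.1 [ 0.5207 -0.1345  0.0397] [[0.97, -0.242, -0.002], [-0.242, -0.97, 0.001], [-0.002, -0.0, -1.0]] 0.38926317104033037 [-0.96 -1.03  1.45] [-0.441  0.262  2.036 -0.     0.845  1.374]
6.15 [ 0.5207 -0.1345  0.0397] [[0.97, -0.242, -0.002], [-0.242, -0.97, 0.001], [-0.002, -0.0, -1.0]] 0.39082863008239804 [-0.25 -0.38  2.52] [-0.441  0.262  2.036 -0.     0.845  1.374]
```

View pics/w8.png

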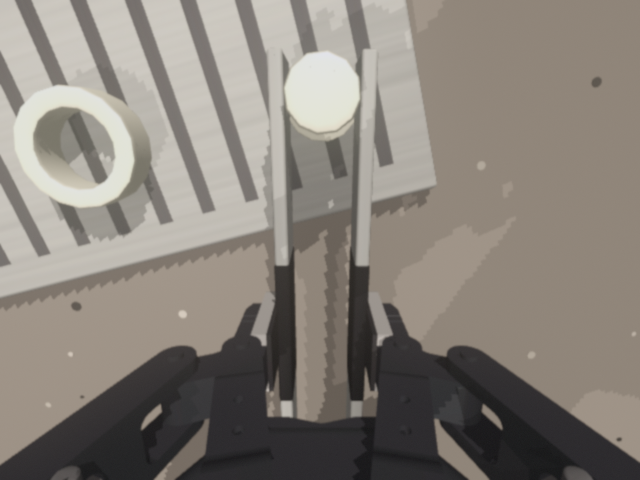

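The arms are now parallel and closed on the plug, and the opening has stopped at 0.39. Lifting.

>>> carry_out(
  commands=[
    {"delta_pos": [0,0,-0.003],"delta_rot": [0,0,0],"claw": 37},
    {"delta_pos": [0,0,-0.01],"delta_rot": [0,0,0],"claw": 37},
    {"delta_pos": [0,0,-0.02],"delta_rot": [0,0,0],"claw": 37},
    {"delta_pos": [0,0,-0.03],"delta_rot": [0,0,0],"claw": 37},
    {"delta_pos": [0,0,-0.045],"delta_rot": [0,0,0],"claw": 37},
    {"delta_pos": [0,0,-0.06],"delta_rot": [0,0,0],"claw": 37},
    {"delta_pos": [0,0,-0.07],"delta_rot": [0,0,0],"claw": 37},
    {"delta_pos": [0,0,-0.07],"delta_rot": [0,0,0],"claw": 37},
  ],
)

```text
time: 6.82
eef_pos: [0.5227, -0.1354, 0.1133]
tcp_rot: [0.993, -0.122, 0.002, 0.001]
contact_force: [1.0, -0.1, -0.3]
opening: 0.387
```

```bash
python3 -c "
from h import *
st();shot('wrist','w9');shot('side','s9');st()
K,M,p,d=load('s9');cv2.imwrite('pics/s9c.png',cv2.resize(p[100:230,260:420,::-1],None,fx=5,fy=4.6,interpolation=2)[:600])
dr=np.array([np.cos(np.radians(28)),np.sin(np.radians(28))])
o=np.array([.5155,.2795])-.0855*dr;print(o);go(*o,.11,28)
"
```

```text
6.82 [ 0.5227 -0.1354  0.1133] [[0.97, -0.242, 0.004], [-0.242, -0.97, -0.002], [0.005, 0.001, -1.0]] 0.38733006366856393 [ 1.05 -0.08 -0.34] [-0.441  0.144  2.012 -0.     0.981  1.374]
6.92 [ 0.5211 -0.1346  0.1103] [[0.97, -0.242, -0.0], [-0.242, -0.97, 0.0], [-0.0, 0.0, -1.0]] 0.3939296297456318 [ 0.41  0.75 -0.79] [-0.441  0.146  2.015 -0.     0.981  1.374]
[0.44000798 0.23936018]
dpos [-0.1692, -0.3432, 0.0004] drot [-0.0001, 0.0004, -0.7332]
```

View pics/w9.png

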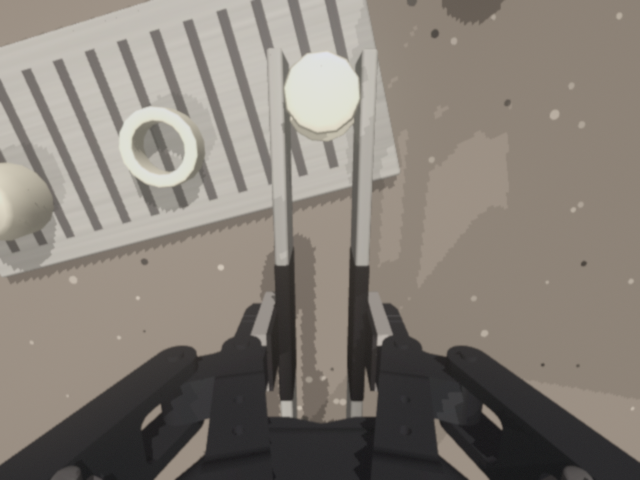

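View pics/s9c.png

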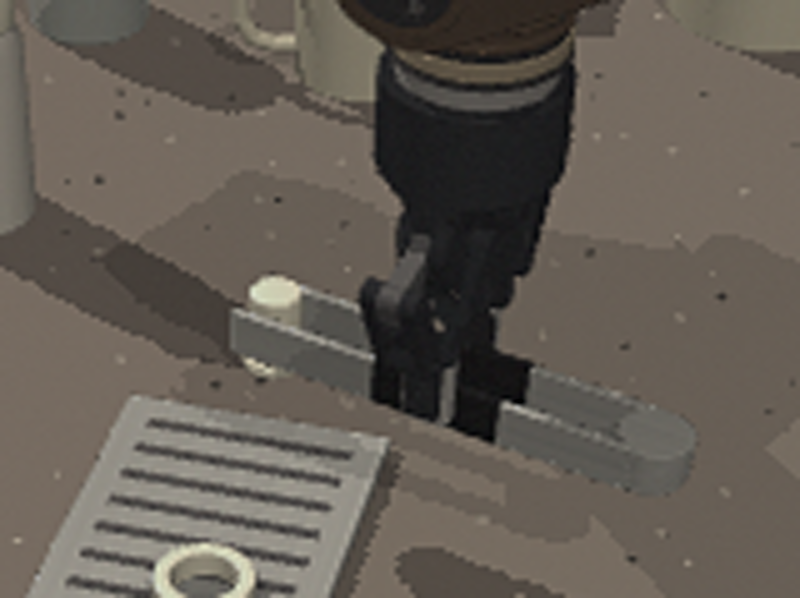

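The plug is held between the tips, clear of the plate. Swinging toward the trivet.

>>> carry_out(
  commands=[
    {"delta_pos": [-0.005,-0.01,0],"delta_rot": [0,0,-0.02],"claw": 37},
    {"delta_pos": [-0.012,-0.025,0],"delta_rot": [0,0,-0.055],"claw": 37},
    {"delta_pos": [-0.022,-0.045,0],"delta_rot": [0,0,-0.1],"claw": 37},
    {"delta_pos": [-0.034,-0.07,0],"delta_rot": [0,0,-0.15],"claw": 37},
    {"delta_pos": [-0.048,-0.098,0],"delta_rot": [0,0,-0.21],"claw": 37},
    {"delta_pos": [-0.062,-0.126,0],"delta_rot": [0,0,-0.27],"claw": 37},
    {"delta_pos": [-0.076,-0.154,0],"delta_rot": [0,0,-0.33],"claw": 37},
    {"delta_pos": [-0.088,-0.178,0],"delta_rot": [0,0,-0.38],"claw": 37},
  ],
)

```text
time: 7.58
eef_pos: [0.4766, 0.0617, 0.109]
tcp_rot: [0.998, 0.07, -0.002, -0.0]
contact_force: [0.5, -0.8, -0.4]
opening: 0.394
```

```bash
python3 -c "
from h import *
st();go(.44,.2394,.11,28)
"
```

```text
7.58 [0.4766 0.0617 0.109 ] [[0.99, 0.139, -0.003], [0.139, -0.99, 0.001], [-0.003, -0.001, -1.0]] 0.39414952154802835 [ 0.53 -0.8  -0.37] [-8.300e-02  2.500e-02  2.149e+00  1.000e-03  9.710e-01  1.348e+00]
dpos [-0.0116, -0.1811, -0.0007] drot [-0.0018, 0.003, -0.3491]
```

>>> carry_out(
  commands=[
    {"delta_pos": [-0.002,-0.03,0],"delta_rot": [-0.001,0.002,-0.058],"claw": 37},
    {"delta_pos": [-0.004,-0.06,0],"delta_rot": [-0.001,0.003,-0.116],"claw": 37},
    {"delta_pos": [-0.006,-0.09,0],"delta_rot": [-0.001,0.003,-0.174],"claw": 37},
    {"delta_pos": [-0.008,-0.12,0],"delta_rot": [-0.001,0.003,-0.232],"claw": 37},
    {"delta_pos": [-0.01,-0.147,0],"delta_rot": [-0.002,0.003,-0.284],"claw": 37},
    {"delta_pos": [-0.011,-0.168,0],"delta_rot": [-0.002,0.003,-0.325],"claw": 37},
    {"delta_pos": [-0.0115,-0.181,0],"delta_rot": [-0.002,0.003,-0.349],"claw": 37},
    {"delta_pos": [-0.0115,-0.181,0],"delta_rot": [-0.002,0.003,-0.349],"claw": 37},
  ],
)

```text
time: 8.25
eef_pos: [0.438, 0.2415, 0.1081]
tcp_rot: [0.97, 0.244, -0.001, -0.0]
contact_force: [0.5, 0.3, -1.3]
opening: 0.393
```

```bash
python3 -c "
from h import *
st();shot('wrist','w10');st();go(.44,.2394,.11,28)
"
```

```text
8.25 [0.438  0.2415 0.1081] [[0.881, 0.474, -0.003], [0.474, -0.881, -0.0], [-0.002, -0.001, -1.0]] 0.3928592232805607 [ 0.5   0.34 -1.3 ] [3.010e-01 6.900e-02 2.105e+00 1.000e-03 9.700e-01 1.378e+00]
8.3 [0.4384 0.2403 0.1081] [[0.882, 0.472, -0.002], [0.472, -0.882, -0.001], [-0.003, -0.0, -1.0]] 0.39246713491028734 [ 0.08 -0.83 -0.91] [ 0.298  0.069  2.105 -0.     0.97   1.378]
dpos [0.001, 0.0016, -0.0019] drot [-0.0003, 0.0026, 0.0029]
```

View pics/w10.png

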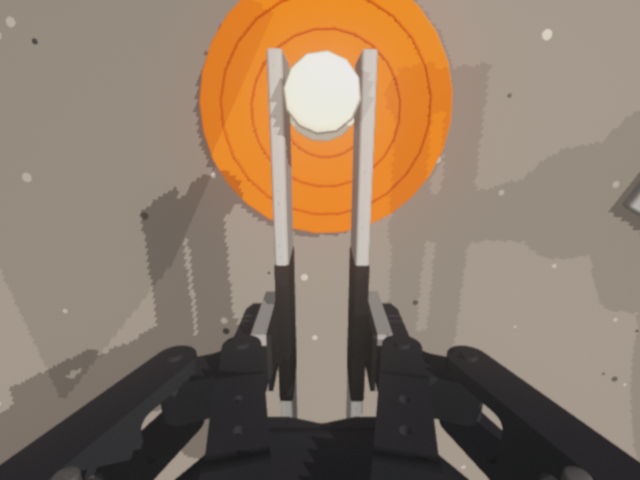

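The plug (322,92) hovers over the trivet, whose visible disc spans columns 200–452 with its bottom at row 234. I'll fit the circle from this view.

```bash
python3 - <<'E'
from h import *
from scipy.optimize import least_squares
K,M,p,d=load('w10')
hsv=cv2.cvtColor(p,cv2.COLOR_RGB2HSV);m=cv2.inRange(hsv,(5,180,100),(18,255,255))
c=np.vstack(cv2.findContours(m,0,1)[0])[:,0]
q=np.array([ray(K,M,u,v,.006)[:2] for u,v in c])
q=q[(c[:,1]>3)]
r=least_squares(lambda x:np.hypot(*(q-x[:2]).T)-.075,[.515,.28],loss='cauchy',f_scale=.001)
print('trivet',r.x)
s=ctrl.get_state();ztop=s['eef_pos'][2]-.0317+.042
w=ray(K,M,322,92,ztop);print('plug',w)
o=s['eef_pos'][:2]+r.x-w[:2];print(o)
go(*o,.05,28)
E
```

```text
trivet [0.51547015 0.28061487]
plug [0.51252856 0.2814146  0.11841684]
[0.44134353 0.23950652]
dpos [0.0024, 0.0021, 0.0581] drot [-0.0003, 0.0026, 0.0029]
```

>>> carry_out(
  commands=[
    {"delta_pos": [0.0024,0.0021,0.008],"delta_rot": [0,0.0025,0],"claw": 37},
    {"delta_pos": [0.0024,0.0021,0.018],"delta_rot": [0,0.0025,0],"claw": 37},
    {"delta_pos": [0.0024,0.0021,0.03],"delta_rot": [0,0.0025,0],"claw": 37},
    {"delta_pos": [0.0024,0.0021,0.042],"delta_rot": [0,0.0025,0],"claw": 37},
    {"delta_pos": [0.0024,0.0021,0.052],"delta_rot": [0,0.0025,0],"claw": 37},
    {"delta_pos": [0.0024,0.0021,0.06],"delta_rot": [0,0.0025,0],"claw": 37},
    {"delta_pos": [0.0024,0.0021,0.065],"delta_rot": [0,0.0025,0],"claw": 37},
    {"delta_pos": [0.0024,0.0021,0.065],"delta_rot": [0,0.0025,0],"claw": 37},
  ],
)

```text
time: 8.97
eef_pos: [0.4404, 0.2391, 0.0414]
tcp_rot: [0.97, 0.243, -0.002, -0.0]
contact_force: [-0.3, 0.1, -0.2]
opening: 0.392
```

```bash
python3 -c "
from h import *
st();shot('wrist','w11');shot('side','s11');st();go(.4413,.2395,.038,28)
K,M,p,d=load('s11');cv2.imwrite('pics/s11c.png',cv2.resize(p[310:470,220:420,::-1],None,fx=4,fy=3.7,interpolation=2)[:600])
"
```

```text
8.97 [0.4404 0.2391 0.0414] [[0.882, 0.472, -0.003], [0.472, -0.882, -0.001], [-0.003, -0.001, -1.0]] 0.3918455297360481 [-0.26  0.07 -0.25] [0.294 0.189 2.123 0.    0.833 1.374]
9.07 [0.4415 0.2396 0.0431] [[0.882, 0.472, -0.0], [0.472, -0.882, 0.0], [-0.0, -0.0, -1.0]] 0.38851758993300844 [ 0.6  -0.1  -0.87] [0.295 0.187 2.122 0.    0.833 1.374]
dpos [-0.0002, -0.0001, 0.0051] drot [-0.0003, 0.0001, 0.0029]
```

View pics/s11c.png

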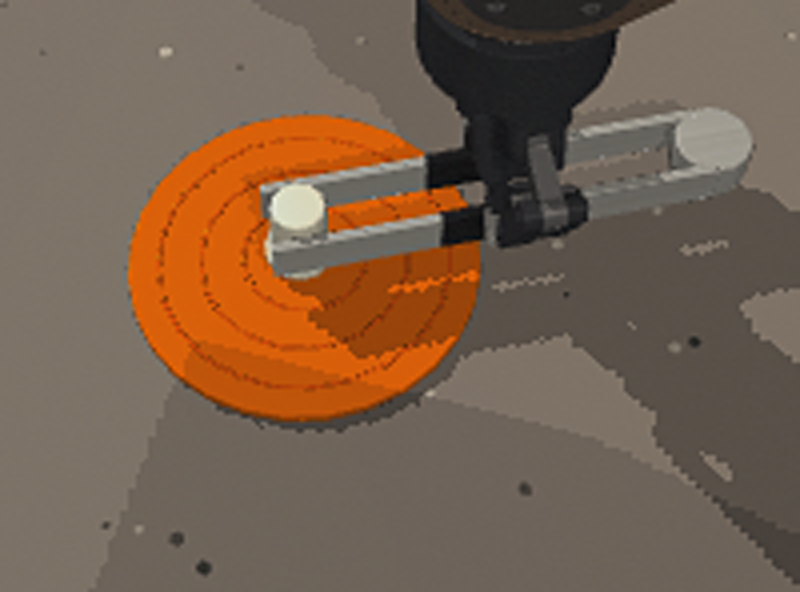

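The plug stands upright in the jaws just above the middle of the trivet. The settled TCP height is 43.1 mm and contact is expected at about 37.7 mm, so I'll lower slowly.

>>> carry_out(
  commands=[
    {"delta_pos": [0,0,0.001],"delta_rot": [0,0,0],"claw": 37},
    {"delta_pos": [0,0,0.002],"delta_rot": [0,0,0],"claw": 37},
    {"delta_pos": [0,0,0.003],"delta_rot": [0,0,0],"claw": 37},
    {"delta_pos": [0,0,0.004],"delta_rot": [0,0,0],"claw": 37},
    {"delta_pos": [0,0,0.005],"delta_rot": [0,0,0],"claw": 37},
    {"delta_pos": [0,0,0.0055],"delta_rot": [0,0,0],"claw": 37},
    {"delta_pos": [0,0,0.0055],"delta_rot": [0,0,0],"claw": 37},
  ],
)

```text
time: 9.65
eef_pos: [0.4415, 0.2396, 0.0376]
tcp_rot: [0.97, 0.243, -0.0, -0.0]
contact_force: [-1.2, -1.0, 0.9]
opening: 0.394
```

```bash
python3 -c "
from h import *
st();shot('wrist','w12');shot('side','s12');st()
"
```

```text
9.65 [0.4415 0.2396 0.0376] [[0.882, 0.472, -0.0], [0.472, -0.882, 0.0], [-0.0, -0.0, -1.0]] 0.39420043755588124 [-1.23 -1.    0.87] [0.295 0.197 2.122 0.    0.822 1.374]
9.75 [0.4415 0.2396 0.0377] [[0.882, 0.472, -0.0], [0.472, -0.882, 0.0], [-0.0, -0.0, -1.0]] 0.3923995011927559 [-0.05  0.24  0.45] [0.295 0.197 2.122 0.    0.822 1.374]
```

View pics/w12.png

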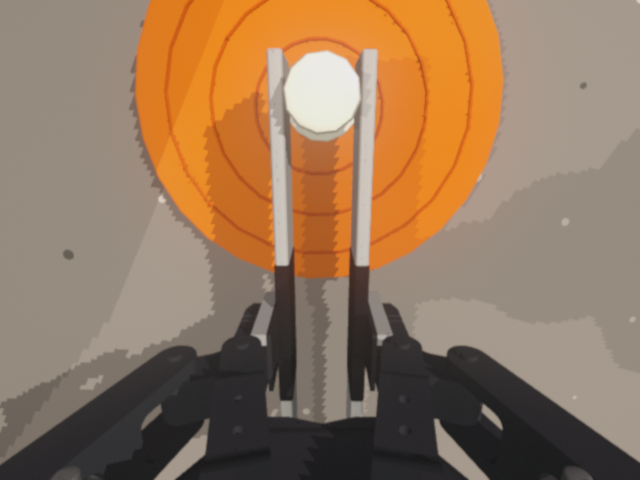

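The plug is centred on the trivet's rings and at contact height. Opening slowly.

>>> carry_out(
  commands=[
    {"delta_pos": [0,0,0.0004],"delta_rot": [0,0,0],"claw": 39},
    {"delta_pos": [0,0,0.0004],"delta_rot": [0,0,0],"claw": 41},
    {"delta_pos": [0,0,0.0004],"delta_rot": [0,0,0],"claw": 43},
    {"delta_pos": [0,0,0.0004],"delta_rot": [0,0,0],"claw": 46},
    {"delta_pos": [0,0,0.0004],"delta_rot": [0,0,0],"claw": 49},
    {"delta_pos": [0,0,0.0004],"delta_rot": [0,0,0],"claw": 52},
    {"delta_pos": [0,0,0.0004],"delta_rot": [0,0,0],"claw": 54},
    {"delta_pos": [0,0,0.0004],"delta_rot": [0,0,0],"claw": 54},
  ],
)

```text
time: 10.42
eef_pos: [0.4415, 0.2396, 0.0372]
tcp_rot: [0.97, 0.243, -0.0, -0.0]
contact_force: [-1.0, 1.1, -1.0]
opening: 0.536
```

```bash
python3 -c "
from h import *
st();shot('wrist','w13');shot('side','s13');st()
K,M,p,d=load('s13');cv2.imwrite('pics/s13c.png',cv2.resize(p[310:470,220:420,::-1],None,fx=4,fy=3.7,interpolation=2)[:600])
"
```

```text
10.42 [0.4415 0.2396 0.0372] [[0.882, 0.472, -0.0], [0.472, -0.882, 0.0], [-0.0, -0.0, -1.0]] 0.5364641749806246 [-0.97  1.14 -1.02] [0.295 0.198 2.122 0.    0.821 1.374]
10.52 [0.4415 0.2396 0.0373] [[0.882, 0.472, -0.0], [0.472, -0.882, 0.0], [-0.0, -0.0, -1.0]] 0.5410113957846739 [ 0.04  0.64 -2.07] [0.295 0.198 2.122 0.    0.821 1.374]
```

View pics/w13.png

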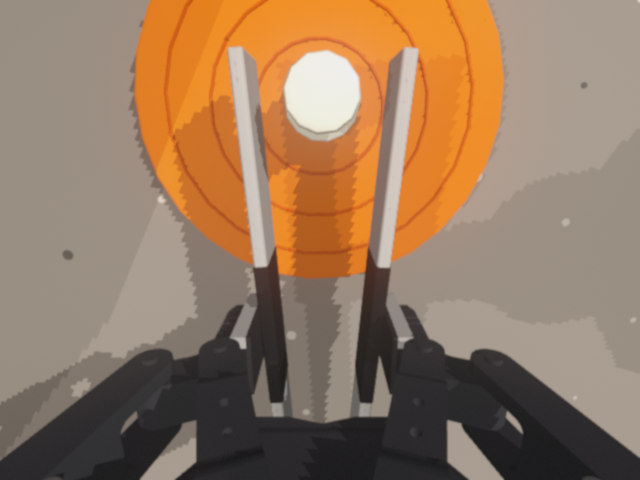

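View pics/s13c.png

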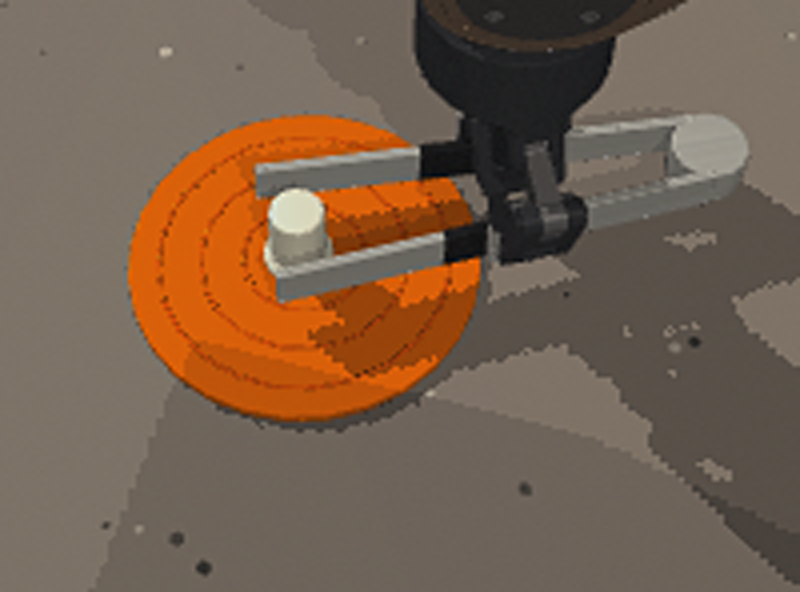

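The plug is free, upright and centred at (322,93), with the arms clear on both sides. Raising straight up.

>>> carry_out(
  commands=[
    {"delta_pos": [0,0,-0.005],"delta_rot": [0,0,0],"claw": 54},
    {"delta_pos": [0,0,-0.015],"delta_rot": [0,0,0],"claw": 54},
    {"delta_pos": [0,0,-0.03],"delta_rot": [0,0,0],"claw": 54},
    {"delta_pos": [0,0,-0.045],"delta_rot": [0,0,0],"claw": 54},
    {"delta_pos": [0,0,-0.06],"delta_rot": [0,0,0],"claw": 54},
    {"delta_pos": [0,0,-0.075],"delta_rot": [0,0,0],"claw": 54},
    {"delta_pos": [0,0,-0.085],"delta_rot": [0,0,0],"claw": 54},
    {"delta_pos": [0,0,-0.085],"delta_rot": [0,0,0],"claw": 54},
  ],
)

```text
time: 11.18
eef_pos: [0.4435, 0.2402, 0.1257]
tcp_rot: [0.97, 0.243, 0.003, -0.0]
contact_force: [0.6, 0.8, -0.2]
opening: 0.539
```

```bash
python3 -c "
from h import *
st();shot('wrist','w14');st();go(.48,.0,.12,0);go(.48,-.27,.12,-24)
"
```

```text
11.18 [0.4435 0.2402 0.1257] [[0.882, 0.472, 0.006], [0.472, -0.882, 0.002], [0.006, 0.001, -1.0]] 0.5391734159438577 [ 0.62  0.79 -0.23] [0.295 0.047 2.091 0.    0.998 1.374]
11.23 [0.4426 0.2399 0.1241] [[0.882, 0.472, 0.003], [0.472, -0.882, 0.001], [0.004, 0.0, -1.0]] 0.5368842055079834 [-0.11  0.34 -0.64] [0.295 0.049 2.092 0.    0.997 1.374]
dpos [-0.0803, 0.2292, 0.0039] drot [-0.0005, -0.0037, 0.4917]
dpos [-0.2078, 0.4672, 0.0035] drot [-0.0012, -0.0036, 0.9106]
```

View pics/w14.png

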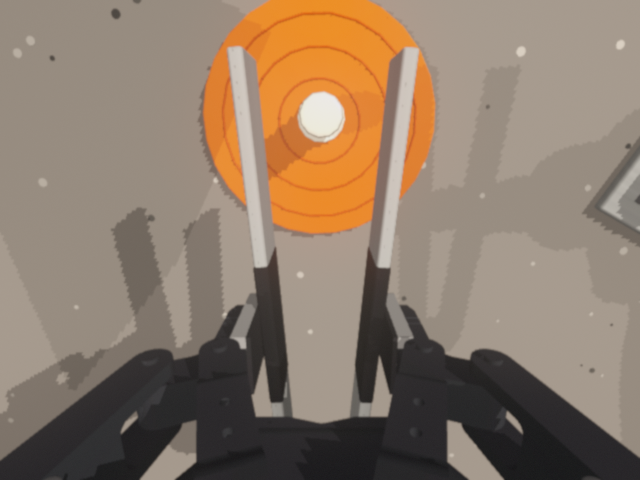

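The plug stands in the inner ring at (321,116) and the tongs are above it. Moving away.

>>> carry_out(
  commands=[
    {"delta_pos": [-0.01,0.026,0],"delta_rot": [0,-0.003,0.05],"claw": 54},
    {"delta_pos": [-0.02,0.055,0],"delta_rot": [0,-0.003,0.12],"claw": 54},
    {"delta_pos": [-0.03,0.085,0],"delta_rot": [0,-0.003,0.18],"claw": 54},
    {"delta_pos": [-0.04,0.115,0],"delta_rot": [0,-0.003,0.25],"claw": 54},
    {"delta_pos": [-0.05,0.145,0],"delta_rot": [0,-0.003,0.31],"claw": 54},
    {"delta_pos": [-0.06,0.175,0],"delta_rot": [0,-0.003,0.37],"claw": 54},
    {"delta_pos": [-0.07,0.204,0.002],"delta_rot": [0,-0.003,0.43],"claw": 54},
    {"delta_pos": [-0.08,0.229,0.004],"delta_rot": [0,-0.003,0.49],"claw": 54},
  ],
)

```text
time: 11.9
eef_pos: [0.4798, -0.0015, 0.1191]
tcp_rot: [1.0, -0.001, -0.0, -0.0]
contact_force: [-0.2, 1.7, -0.2]
opening: 0.54
```

```bash
python3 -c "
from h import *
st();go(.48,-.26,.12,-24)
"
```

```text
11.9 [ 0.4798 -0.0015  0.1191] [[1.0, -0.002, -0.0], [-0.002, -1.0, 0.001], [-0.0, -0.001, -1.0]] 0.5400841599909652 [-0.19  1.69 -0.17] [-2.150e-01  5.000e-03  2.148e+00  1.000e-03  9.890e-01  1.357e+00]
dpos [0.0007, 0.2585, -0.0011] drot [-0.0006, 0.0005, 0.4169]
```

>>> carry_out(
  commands=[
    {"delta_pos": [0,0.035,0],"delta_rot": [0,0,0.055],"claw": 54},
    {"delta_pos": [0,0.072,0],"delta_rot": [0,0,0.11],"claw": 54},
    {"delta_pos": [0,0.11,0],"delta_rot": [0,0,0.17],"claw": 54},
    {"delta_pos": [0,0.148,0],"delta_rot": [0,0,0.23],"claw": 54},
    {"delta_pos": [0,0.185,0],"delta_rot": [0,0,0.29],"claw": 54},
    {"delta_pos": [0,0.22,0],"delta_rot": [0,0,0.35],"claw": 54},
    {"delta_pos": [0,0.258,0],"delta_rot": [0,0,0.417],"claw": 54},
    {"delta_pos": [0,0.258,0],"delta_rot": [0,0,0.417],"claw": 54},
  ],
)

```text
time: 12.57
eef_pos: [0.4791, -0.2654, 0.1187]
tcp_rot: [0.977, -0.211, 0.0, 0.001]
contact_force: [-0.1, -0.4, 0.2]
opening: 0.537
```

```bash
python3 -c "
from h import *
st();shot('wrist','w15');shot('scene','sc15');st();go(.48,-.26,.02,-24)
"
```

```text
12.57 [ 0.4791 -0.2654  0.1187] [[0.911, -0.413, 0.0], [-0.413, -0.911, -0.002], [0.001, 0.002, -1.0]] 0.5367418900899518 [-0.08 -0.39  0.24] [-0.69   0.153  1.989 -0.002  0.997  1.307]
12.67 [ 0.4785 -0.2604  0.1178] [[0.913, -0.409, -0.002], [-0.409, -0.913, 0.002], [-0.003, -0.001, -1.0]] 0.5404962506473443 [-0.34  0.14 -1.19] [-6.850e-01  1.510e-01  1.994e+00  1.000e-03  1.000e+00  1.307e+00]
dpos [0.0014, -0.0008, 0.0978] drot [-0.0013, 0.0028, -0.0025]
```

View pics/w15.png

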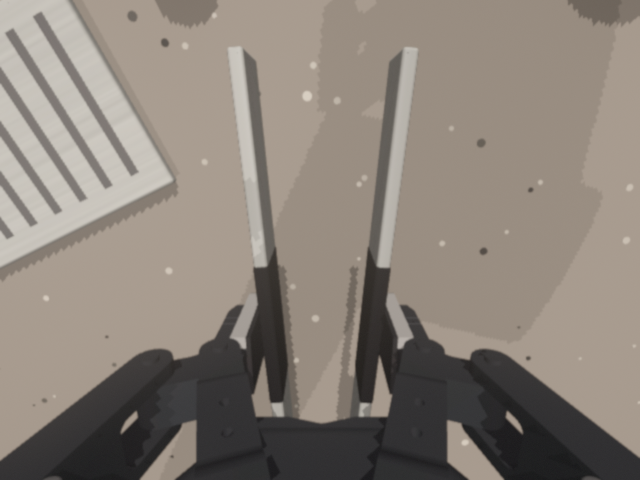

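View pics/sc15.png

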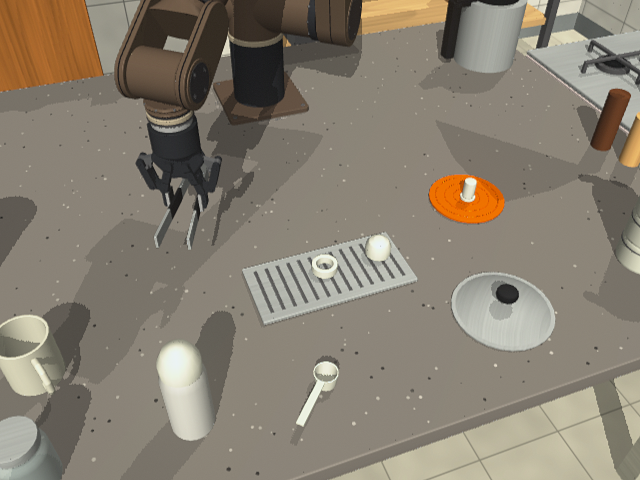

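The plug stands on the trivet at (470,192) in the scene view, and the granite under the tongs is bare. Lowering.

>>> carry_out(
  commands=[
    {"delta_pos": [0.001,0,0.015],"delta_rot": [-0.001,0.003,0],"claw": 54},
    {"delta_pos": [0.001,0,0.035],"delta_rot": [-0.001,0.003,0],"claw": 54},
    {"delta_pos": [0.001,0,0.055],"delta_rot": [-0.001,0.003,0],"claw": 54},
    {"delta_pos": [0.001,0,0.072],"delta_rot": [-0.001,0.003,0],"claw": 54},
    {"delta_pos": [0.001,0,0.084],"delta_rot": [-0.001,0.003,0],"claw": 54},
    {"delta_pos": [0.001,0,0.092],"delta_rot": [-0.001,0.003,0],"claw": 54},
    {"delta_pos": [0.001,0,0.094],"delta_rot": [-0.001,0.003,0],"claw": 54},
    {"delta_pos": [0.001,0,0.094],"delta_rot": [-0.001,0.003,0],"claw": 54},
  ],
)

```text
time: 13.33
eef_pos: [0.4791, -0.2598, 0.0233]
tcp_rot: [0.978, -0.209, -0.0, -0.0]
contact_force: [-0.1, -0.5, 0.3]
opening: 0.537
```

```bash
python3 -c "
from h import *
st();go(.48,-.26,.019,-24)
"
```

```text
13.33 [ 0.4791 -0.2598  0.0233] [[0.913, -0.408, -0.001], [-0.408, -0.913, 0.001], [-0.001, -0.001, -1.0]] 0.5369663479950015 [-0.12 -0.52  0.34] [-6.830e-01  3.050e-01  2.021e+00  1.000e-03  8.170e-01  1.308e+00]
dpos [0.0009, -0.0002, 0.0043] drot [-0.0006, 0.0009, -0.0016]
```

Lower the last 4 mm, then release gently.

>>> carry_out(
  commands=[
    {"delta_pos": [0,0,0.0015],"delta_rot": [0,0.001,0],"claw": 54},
    {"delta_pos": [0,0,0.003],"delta_rot": [0,0.001,0],"claw": 54},
    {"delta_pos": [0,0,0.004],"delta_rot": [0,0.001,0],"claw": 54},
    {"delta_pos": [0,0,0.004],"delta_rot": [0,0.001,0],"claw": 54},
    {"delta_pos": [0,0,0.004],"delta_rot": [0,0.001,0],"claw": 54},
  ],
)

```text
time: 13.75
eef_pos: [0.4795, -0.2602, 0.0198]
tcp_rot: [0.978, -0.209, 0.001, -0.0]
contact_force: [0.6, -0.4, -0.4]
opening: 0.539
```

>>> carry_out(
  commands=[
    {"delta_pos": [0,0,0],"delta_rot": [0,0,0],"claw": 56},
    {"delta_pos": [0,0,0],"delta_rot": [0,0,0],"claw": 58},
    {"delta_pos": [0,0,0],"delta_rot": [0,0,0],"claw": 60},
    {"delta_pos": [0,0,0],"delta_rot": [0,0,0],"claw": 65},
    {"delta_pos": [0,0,0],"delta_rot": [0,0,0],"claw": 75},
    {"delta_pos": [0,0,0],"delta_rot": [0,0,0],"claw": 88},
    {"delta_pos": [0,0,0],"delta_rot": [0,0,0],"claw": 100},
    {"delta_pos": [0,0,0],"delta_rot": [0,0,0],"claw": 100},
  ],
)

```text
time: 14.42
eef_pos: [0.4795, -0.2602, 0.0198]
tcp_rot: [0.978, -0.209, 0.001, -0.0]
contact_force: [0.3, -0.1, 0.4]
opening: 0.992
```

```bash
python3 -c "
from h import *
st();shot('wrist','w16')
"
```

```text
14.42 [ 0.4795 -0.2602  0.0198] [[0.913, -0.408, 0.001], [-0.408, -0.913, -0.0], [0.001, -0.0, -1.0]] 0.991930038844528 [ 0.26 -0.11  0.37] [-6.830e-01  3.110e-01  2.021e+00  1.000e-03  8.080e-01  1.307e+00]
```

View pics/w16.png

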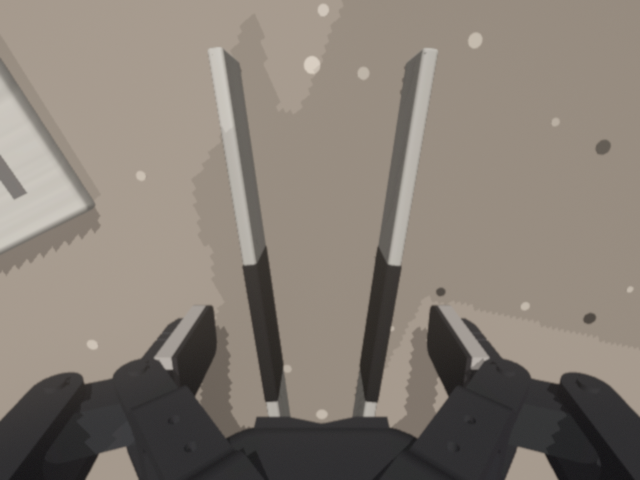

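The tongs have sprung open and both fingers are clear of the sleeves. Withdrawing upward.

>>> carry_out(
  commands=[
    {"delta_pos": [0,0,-0.01],"delta_rot": [0,0,0],"claw": 100},
    {"delta_pos": [0,0,-0.03],"delta_rot": [0,0,0],"claw": 100},
    {"delta_pos": [0,0,-0.06],"delta_rot": [0,0,0],"claw": 100},
    {"delta_pos": [0,0,-0.09],"delta_rot": [0,0,0],"claw": 100},
    {"delta_pos": [0,0,-0.12],"delta_rot": [0,0,0],"claw": 100},
    {"delta_pos": [0,0,-0.14],"delta_rot": [0,0,0],"claw": 100},
    {"delta_pos": [0,0,-0.14],"delta_rot": [0,0,0],"claw": 100},
    {"delta_pos": [0,0,-0.14],"delta_rot": [0,0,0],"claw": 100},
  ],
)

```text
time: 15.13
eef_pos: [0.4801, -0.2608, 0.1622]
tcp_rot: [0.978, -0.209, 0.003, 0.001]
contact_force: [-0.3, 0.1, 0.6]
opening: 1.003
```

```bash
python3 -c "
from h import *
st();shot('wrist','w17');shot('side','s17');shot('scene','sc17');st()
K,M,p,d=load('s17');a=cv2.resize(p[130:210,320:440,::-1],None,fx=4,fy=4,interpolation=2);b=cv2.resize(p[340:430,245:345,::-1],None,fx=3,fy=3.55,interpolation=2)
cv2.imwrite('pics/f.png',np.hstack([a,b[:320]] if len(b)>=320 else [a[:len(b)],b]))
# plug top position in both fixed cams for expected trivet centre
for n in ['s17','sc17']:
    K,M,p,d=load(n);print(n,proj(K,M,[.5155,.2800,.048]),proj(K,M,[.5155,.2800,.006]))
"
```

```text
15.13 [ 0.4801 -0.2608  0.1622] [[0.913, -0.408, 0.005], [-0.408, -0.913, -0.003], [0.005, 0.001, -1.0]] 1.0030984084931784 [-0.28  0.14  0.56] [-6.840e-01  9.000e-02  1.969e+00  1.000e-03  1.077e+00  1.307e+00]
15.28 [ 0.4784 -0.2594  0.1583] [[0.913, -0.408, -0.001], [-0.408, -0.913, 0.002], [-0.002, -0.001, -1.0]] 0.9988880962992365 [0.08 0.92 0.28] [-6.840e-01  9.400e-02  1.973e+00  1.000e-03  1.076e+00  1.307e+00]
s17 [294.28932614 365.77326183] [294.87336886 377.92468611]
sc17 [470.16438874 179.35572193] [466.52471521 196.09348301]
```

View pics/f.png

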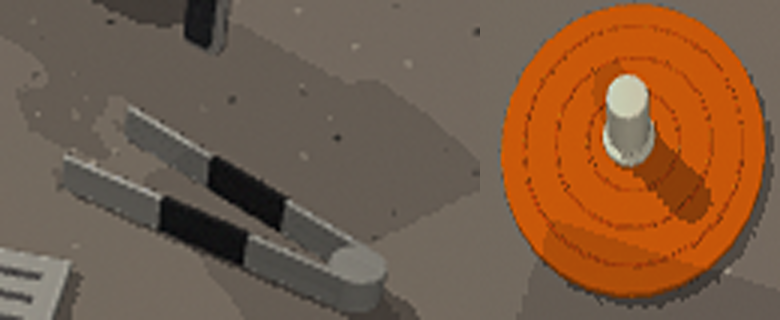

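View pics/w17.png

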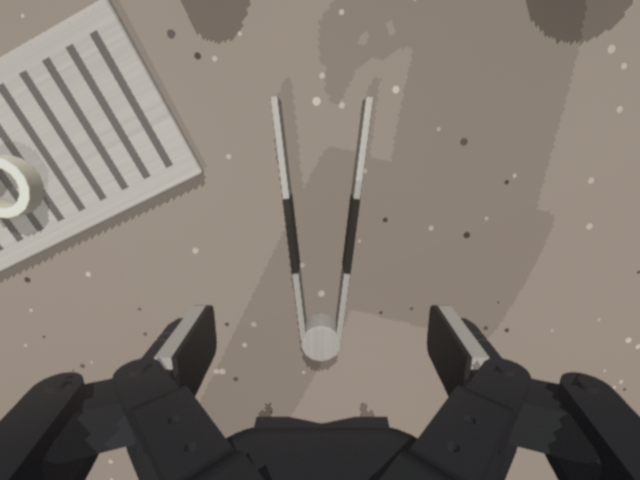

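View pics/sc17.png

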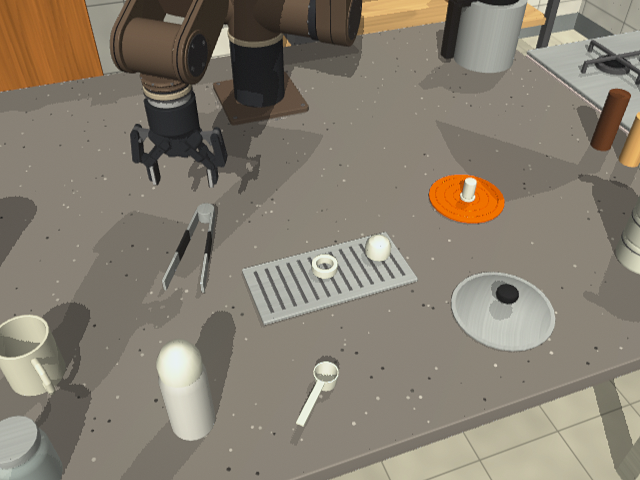

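The tongs lie flat and sprung open on bare granite, clear of the plate. The plug stands upright inside the trivet's inner ring, at (470,190) in the scene view. Handing in.

```bash
python3 -c "
from h import *
print(ctrl.sign_off())"
```

```text
the job is handed in; nothing more can be done
None
```

I used the tongs to lift the plug off the draining plate and stand it in the middle of the orange trivet. I then laid the tongs flat on bare granite, let go and raised the gripper clear. I handed the job in at about 15.3 s of the 54 s allowed; it reports no verdict.

**Plug:** the last pictures show it upright inside the trivet's inner ring. The last position fit, made while it was still held, put its axis about 3 mm from the trivet's centre before I corrected for that. No picture showed the gripper near the plug.

**Tongs:** they lie flat and sprung open, clear of the plate and far from the plug, with both fingers off them.

**Disagreement:** the cameras differed by 4–6 mm on absolute positions, so I did the final alignments from the wrist camera. I judged flatness and stillness by eye from the pictures and did not measure them.

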